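# Load the amber bottle onto the running roller mixer

### The job

The roller mixer on the bench is running and the clear bottle with the green cap is already turning in its rear groove. Take the amber bottle that stands on the bench and lay it on its side in the front groove (between the two rollers nearest the robot), along the rollers and whole between the two end cheeks, so that the rollers turn it; set it down gently rather than dropping it, and leave the other bottles as they are.

Things in the scene. Friction and masses are not known exactly. Their poses are not given: they have to be found in the camera images.
- amber_bottle: brown reagent bottle, paper label, black cap (tight, does not turn), standing upright. 115 mm high; round body 53 mm in diameter from the bottom to about 75 mm, then shoulder and neck; cap 33 mm in diameter from 93 to 115 mm. 0.14 to 0.23 kg. Origin: centre of its underside; z runs along it from bottom to cap. Grasp across the body, 50 to 65 mm above the bottom.
- amber_mid (a point): point on the axis of the amber bottle, 57.5 mm from its underside (half its length); axes as the bottle's. The bench is open above the standing bottles and the mixer's front groove, but wall shelves hang over its back part (world x over 0.62 m), so lift the bottle no higher than needed and towards the robot.
- mixer: white bench roller mixer, fixed, open above, 226 mm deep (x), 344 mm long (y), standing on the bench. A low bearing cheek (top 82 mm high) bounds the grooves at y = -125 mm, the motor housing (top 84 mm) at y = +125 mm. In front of the rollers it is at most 53 mm high. Origin: on the bench, under the middle of the rollers; x to the back, y along the rollers to the motor housing (left), z up.
- roller_block (a point): centre of the middle roller, in the mixer's axes: mixer x = 0, y = 0, z = 66 mm. Five dark grey rollers, 28 mm in diameter, 244 mm long, lie along the mixer's y at x = -80, -40, 0, 40, 80 mm, all at z = 66 mm (tops at 80 mm). They turn all the time, all the same way, about 2 rad/s, tops moving to +x, with little torque: a held bottle makes them slip or stall.
- front_groove (a point): in the front groove, between the two rollers nearest the robot, midway along them: mixer x = -60 mm, y = 0, z = 100.6 mm; axes as the mixer's. The middle of the amber bottle's axis comes here, or up to 67 mm along y from here, when it lies in the groove, cap to either side.
- agent_bottle: clear reagent bottle with a green cap, 48 mm in diameter and 101 mm long, lying in the rear groove of the mixer (mixer x = +60 mm) and slowly turning there. Leave it. Origin: centre of its underside; z along it to the cap.
- buffer_bottle: clear reagent bottle with a blue cap, 58 mm in diameter and 128 mm high, standing upright on the bench near the amber one. Leave it. Origin: centre of its underside; z up to the cap.
Mind the look-alikes: they are no part of the job. What is shaped like the amber_bottle but red is not meant.

How it is judged:
By the outcome, as a careful person would: the job done as asked, in the order asked, and still so for the second after the job is handed in, with the robot touching nothing.
It also fails if it takes over 48 s, if anything falls off the work surface, if the arm or the gripper's body presses on something with over 40 N, if the wrist force passes 120 N, or if a joint passes its speed limit or range.

### The arm

A 6-joint arm with a two-finger parallel gripper is mounted at the origin on a cart in front of the work surface, level with it; the furniture and walls round the work are solid. World frame = base frame: x ahead of the robot, y to its left, z up, the work surface at z = 0. Lengths are in m, angles in rad, forces in N, time in s.
With the tool pointing down it reaches from about 0.35 to 0.975 m from the base axis. Payload 4.9 kg.
Tool frame: the origin (TCP) lies midway between the tips of the shut fingers; the grasp point (between the pads) lies manip.tcp_to_grasp behind it (manip.tcp_to_grasp is the distance from the TCP to the grasp point, in m); z points along the fingers, y is the line along which they close (so a half turn about z gives the same grasp; the last joint's range is limited). The gripper opens to 85 mm and grips with 20 to 120 N. Pads are 22 mm wide; open, the fingers measure 114 mm over their backs; the gripper's body (76 mm by 85 mm) begins 54 mm behind the grasp point. The pads swing forward as they close: fully open they stand 13 mm farther back than shut.
Start: joints at [1.207, 0.053, 1.613, -0, 1.476, -0.119], TCP at [0.151, 0.606, 0.231] pointing down, gripper open.
Joint ranges: [-3.01, 3.01], [-1.01, 2.22], [0.06, 2.58], [-1.02, 4.17], [0.09, 2.62], [-3.14, 3.14]. Speed limits (rad/s): [2.57, 2.57, 3.14, 3.14, 3.14, 3.14].

### API

Orientations are given as a unit quaternion [w, x, y, z].
In Python, from plant import manip, grab_frame, calibration, job_done gives the robot as it stands.
- The arm moves only by the tool send_rows, never from a script. Its argument "rows" is a list of rows, each an object of numbers: "x", "y", "z": the shift along the tool's x, y, z normalised to -1 to 1, where 1 is 15 cm; "wx", "wy", "wz": the turn, a rotation vector about the tool's x, y, z normalised to -1 to 1, where 1 is pi/4 rad; "hand": the opening, from -1 (shut) to 1 (fully open). In form: [{"x": .., "y": .., "z": .., "wx": .., "wy": .., "wz": .., "hand": ..}, ...]. A call has exactly 10 rows; each row shifts and turns the commanded pose from where the row before left it, along the tool's axes as they then stand; what a row does not reach is not made up. A row lasts 1/12 s, in which the tool goes at most 41.7 mm and 7.16 degrees, less where a joint would pass 70% of its speed; a pose out of reach is approached as far as the arm can. A call with a number of a shift or a turn outside -1 to 1 is refused whole. A call with a gripper value outside its range is refused whole. The fingers move at their own pace and stop on an object; the grip force is fixed at half the most. Time passes only in rows, so rows that do not move let the fingers close, or fill a call up. It gives the time, the measured TCP pose, the force, the opening and the grip force at its end, in the units of the state.
- manip.state(): the state, without advancing time (a new reading comes with each control period).
- grab_frame(name): name is "scene" or "top" or "wrist"; returns the picture (420x560x3 uint8, blue, green, red); there is no depth.
- calibration(name): a dict with "camera_matrix" (3x3 intrinsics, pixels), "R" (3x3) and "t" (3): a world point X has camera coordinates R X + t. Camera axes: x right, y down, z forward; pixel columns grow to the right and rows downward; lengths in m; the calibration is good to about 2 mm. A picture is of the moment at which its call begins: read the wrist's pose just before it. calibration takes no time and is no camera call; for the wrist camera it gives the pose at the moment of the call.
- job_done(): hands the job in; it is judged then, once.
The state is a dict: "time": time; "joint_pos": joint angles; "joint_vel": joint speeds; "joint_efforts": joint torques, N m; "tool_pos": TCP position; "tool_rot": TCP orientation; "contact_force": force on the tool from outside, world axes, zero at the start; "ft_torque": the same for the moment, N m; "gripper_width": opening from 0.0 (shut) to 1.0 (fully open); "grasp_force": force on a finger pad.
Only numpy, scipy, OpenCV 4.12 (cv2) and the standard library are available. Lean on these libraries where they do the work, as an engineer would, in place of code of your own. Each camera call takes 0.05 s, during which the arm holds its last target. There are 200 camera calls.

## Working session

There is one attempt and no reset: what is moved stays moved. The work goes in short steps, Python scripts to look and compute and a tool call to move; the robot and the scene stay as the last step left them, time stands still between calls to the robot, and variables do not carry over. Pictures are saved under pics/ and viewed, at most 10 in all, crops included, and the job is handed in when it is done.

Besides the shell and the picture viewer there is one more tool, called after "Emit:" as a command line: name --argument value ..., lists and objects as JSON in quotes. send_rows: Moves the arm, as the interface text tells. Scaled input: -1 to 1 covers 15 cm each way for a shift and pi/4 rad each way for a turn. Its arguments: {"type":"object","properties":{"rows":{"type":"array","items":{"type":"object","properties":{"x":{"type":"number","minimum":-1,"maximum":1},"y":{"type":"number","minimum":-1,"maximum":1},"z":{"type":"number","minimum":-1,"maximum":1},"wx":{"type":"number","minimum":-1,"maximum":1},"wy":{"type":"number","minimum":-1,"maximum":1},"wz":{"type":"number","minimum":-1,"maximum":1},"hand":{"type":"number"}}}}},"required":["rows"]}

```bash
mkdir -p pics
python3 - <<'E'
from plant import manip, grab_frame, calibration
import cv2,numpy as np
np.set_printoptions(precision=4,suppress=True)
print(manip.tcp_to_grasp, manip.state())
a=grab_frame("scene");b=grab_frame("top")
cv2.imwrite("pics/scene0.png",a);cv2.imwrite("pics/top0.png",b)
for n in("scene","top","wrist"):
    c=calibration(n);print(n,c)
E
```

```text
0.0187 {'time': 0.0, 'joint_pos': array([ 1.207 ,  0.0533,  1.6143, -0.    ,  1.476 , -0.119 ]), 'joint_vel': array([-0.0014, -0.0002, -0.0001,  0.0008,  0.0003,  0.0028]), 'joint_efforts': array([ -0.0018, -39.3661, -37.0184,  -0.0002,   0.0069,   0.    ]), 'tool_pos': array([0.1512, 0.6058, 0.2301]), 'tool_rot': array([-0.0002,  0.1221,  0.9925, -0.001 ]), 'contact_force': array([-0.095 ,  1.3206, -0.7776]), 'ft_torque': array([-0.0619,  0.0051, -0.0266]), 'grasp_force': 0.0, 'gripper_width': 1.0014641115008052}
scene {'camera_matrix': array([[387.7047,   0.    , 273.7999],
       [  0.    , 387.7047, 210.6021],
       [  0.    ,   0.    ,   1.    ]]), 'R': array([[ 0.8903, -0.4552,  0.0107],
       [-0.2527, -0.5137, -0.8199],
       [ 0.3788,  0.7273, -0.5724]]), 't': array([-0.5147,  0.1471,  1.0651])}
top {'camera_matrix': array([[417.2047,   0.    , 280.3682],
       [  0.    , 417.2047, 205.4124],
       [  0.    ,   0.    ,   1.    ]]), 'R': array([[-0.0347, -0.9994,  0.0058],
       [-0.9758,  0.0327, -0.2163],
       [ 0.216 , -0.0132, -0.9763]]), 't': array([-0.1502,  0.517 ,  1.1122])}
wrist {'camera_matrix': array([[365.6229,   0.    , 283.2071],
       [  0.    , 365.6229, 206.9243],
       [  0.    ,   0.    ,   1.    ]]), 'R': array([[ 0.2424,  0.9702, -0.0007],
       [ 0.9217, -0.23  ,  0.3125],
       [ 0.303 , -0.0764, -0.9499]]), 't': array([-0.6245, -0.0391,  0.3797])}
```

View pics/scene0.png

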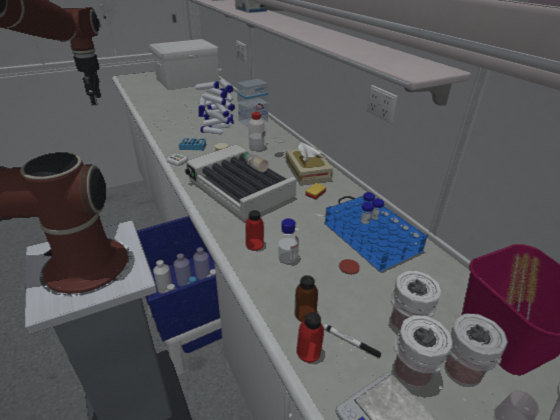

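View pics/top0.png

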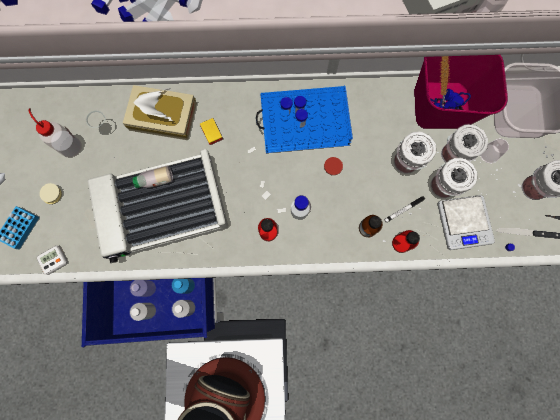

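Candidates by shape: red at top (268,229) / scene (255,231), red at top (405,241) / scene (311,338), and brown at top (371,225) / scene (307,298). Only the last is brown with a black cap. I'll confirm it in one enlarged crop, with the mixer beside it.

Run:
```python
import cv2,numpy as np
a=cv2.imread("pics/scene0.png");b=cv2.imread("pics/top0.png")
def crop(im,x,y,w,h,W,H):
    return cv2.resize(im[y:y+h,x:x+w],(W,H),interpolation=cv2.INTER_CUBIC)
m=crop(b,80,145,160,120,400,300)
t=crop(b,350,200,80,60,400,300)
s=crop(a,270,260,80,60,400,300)*1
s2=crop(a,180,140,130,97,400,300)
cv2.imwrite("pics/crop.png",np.vstack([np.hstack([m,t]),np.hstack([s2,s])]))
```

```text
(no output)
```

View pics/crop.png

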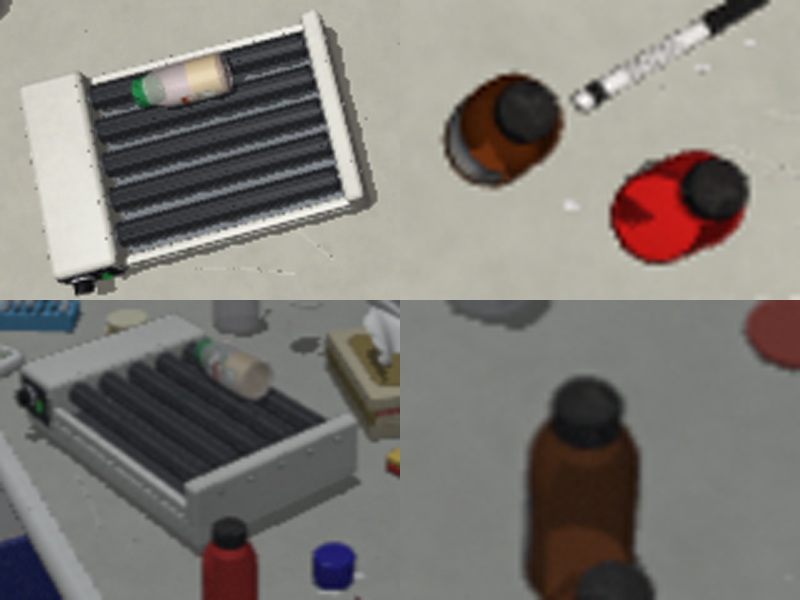

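Confirmed: the brown bottle with the black cap, cap top at about (375.6,221.5) in the top view and (307.6,279.5) in the scene view. The standing red ones are look-alikes. Next: triangulate it and fit the mixer's pose.

```bash
cat > h.py <<'E'
import numpy as np,cv2
from scipy.optimize import least_squares
from plant import manip,grab_frame,calibration
np.set_printoptions(precision=4,suppress=True)
def proj(c,X):
    p=np.atleast_2d(X)@c["R"].T+c["t"]; p=p@c["camera_matrix"].T; return p[:,:2]/p[:,2:]
def tri(obs):
    P=lambda X:np.concatenate([proj(c,X)[0]-uv for c,uv in obs]); r=least_squares(P,[.5,0,.1]); return r.x,r.fun
def mix(p,M):
    M=np.atleast_2d(M);c,s=np.cos(p[2]),np.sin(p[2]); return M@np.array([[c,-s,0],[s,c,0],[0,0,1]]).T+[p[0],p[1],0]
E
python3 - <<'E'
from h import *
T=calibration("top");S=calibration("scene")
print("amber cap",tri([(T,(375.6,221.5)),(S,(307.6,279.5))]))
a=cv2.imread("pics/scene0.png");b=cv2.imread("pics/top0.png")
# roller/gap contrast fit, both views
ys=np.linspace(-.11,.11,60)
ga=[cv2.GaussianBlur(cv2.cvtColor(i,cv2.COLOR_BGR2GRAY),(0,0),.7).astype(np.float32) for i in (a,b)]
g=lambda im,uv:cv2.remap(im,uv[:,0].astype(np.float32).reshape(1,-1),uv[:,1].astype(np.float32).reshape(1,-1),1)[0]
c0=[]
o=lambda u,v:(80+u/2.5,145+v/2.5); q=lambda u,v:(180+u/3.077,140+(v-300)/3.077)
cor=[(T,o(303,18),(.113,-.125,.082)),(T,o(345,207),(-.113,-.125,.082)),(T,o(82,72),(.113,.125,.084)),(T,o(120,265),(-.113,.125,.084)),
 (S,q(187,490),(-.113,-.14,.082)),(S,q(356,422),(.113,-.14,.082))]
f=lambda p:np.concatenate([proj(c,mix(p,M))[0]-uv for c,uv,M in cor])
r=least_squares(f,[.5,.1,0],loss="soft_l1");p=r.x;print("corners",p,f(p).reshape(-1,2))
# front strip: x=-80,-40,0 roller lines dark vs gaps x=-60,-20 bright (top view), cheeks bright
def score(p):
    s=0
    for x,w in((-.08,-1),(-.04,-1),(0,-1),(-.06,1.5),(-.02,1.5)):
        z=.08 if w<0 else .066
        M=np.c_[np.full(60,x),ys,np.full(60,z)]
        s+=w*g(ga[1],proj(T,mix(p,M))).mean()
    return s
best=max(((score(p+[dx,dy*0,dt]),dx,dt) for dx in np.arange(-.015,.0151,.001) for dt in np.arange(-.06,.061,.005)))
print(best,score(p))
bp=p+[best[1],0,best[2]]
im=cv2.resize(b[145:265,80:240],None,fx=5,fy=5,interpolation=2)
for x in(-.08,-.04,0,.04,.08):
    for pp,col in((p,(0,0,255)),(bp,(0,255,0))):
        L=(proj(T,mix(pp,[[x,-.122,.08],[x,.122,.08]]))-[80,145])*5+2
        cv2.line(im,*[tuple(int(k) for k in l) for l in L],col,1)
cv2.imwrite("pics/ov.png",im)
E
```

```text
amber cap (array([ 0.4476, -0.4171,  0.115 ]), array([ 0.0889, -0.2755, -0.2366,  0.0622]))
corners [0.5318 0.1468 0.2273] [[-0.0895 -1.0221]
 [ 1.446  -0.1112]
 [ 0.1987 -0.9362]
 [-0.0955  0.4808]
 [-0.9882 -0.0195]
 [-1.1788 -1.5083]]Traceback (most recent call last):
  File "<stdin>", line 23, in <module>
  File "<stdin>", line 23, in <genexpr>
NameError: name 'dy' is not defined. Did you mean: 'dx'?
```

The amber cap top triangulates to (0.4476,-0.4171,0.115), which matches the stated height. The mixer is at about (0.532,0.147) with yaw 0.227. I'll start moving and refine the mixer with the wrist camera when passing over it.

```bash
cat >> h.py <<'E'
from scipy.spatial.transform import Rotation as Ro
from scipy.linalg import logm,expm
def cur():
    s=manip.state();q=s["tool_rot"];T=np.eye(4);T[:3,:3]=Ro.from_quat(np.r_[q[1:],q[0]]).as_matrix();T[:3,3]=s["tool_pos"];return T
def pose(p,z,y):
    z=np.array(z,float);z/=np.linalg.norm(z);y=np.array(y,float);y-=z*(y@z);y/=np.linalg.norm(y)
    T=np.eye(4);T[:3,:3]=np.c_[np.cross(y,z),y,z];T[:3,3]=p;return T
def plan(T1,N=None,T0=None,show=True):
    "N equal screw rows from T0 to T1 in row units"
    T0=cur() if T0 is None else T0
    D=np.linalg.inv(T0)@T1;a=Ro.from_matrix(D[:3,:3]).magnitude()
    n=N or int(np.ceil(max(a/np.radians(7),np.linalg.norm(D[:3,3])/.038,1)))
    for n in range(n,60):
        d=np.real(expm(logm(D)/n))
        if np.linalg.norm(d[:3,3])<.0405: break
    w=Ro.from_matrix(d[:3,:3]).as_rotvec()
    X=T0.copy();path=[]
    for _ in range(n): X=X@d;path.append(X[:3,3])
    print(n,"rows: shift",np.round(d[:3,3]/.15,3),"turn",np.round(w/(np.pi/4),3),"ang",np.degrees(a),"end",path[-1],"minz",min(p[2] for p in path))
E
python3 - <<'E'
from h import *
T=calibration("top");S=calibration("scene")
print("red2",tri([(T,(412,237.5)),(S,(313,320))]), "buffer",tri([(T,(302,201)),(S,(288.5,225))]))
p=[.5318,.1468,.2273]
print("groove",mix(p,[-.06,0,.1006]),"ydir",-np.sin(p[2]),np.cos(p[2]))
T1=cur();T1[:3,3]=[.37,.26,.25];plan(T1)
E
```

```text
red2 (array([ 0.4034, -0.5122,  0.1056]), array([ 0.1212, -0.3833, -0.2981,  0.0768])) buffer (array([ 0.5071, -0.2244,  0.1176]), array([-0.1465,  0.4617,  0.4667, -0.1206]))
groove [[0.4733 0.1333 0.1006]] ydir -0.22534779648521686 0.974278384559186
11 rows: shift [-0.179 -0.171 -0.012] turn [ 0. -0.  0.] ang 2.5242519629693956e-17 end [0.37 0.26 0.25] minz 0.23198198922695065
```

Emit:
send_rows --rows '[{"x": -0.18, "y": -0.17, "z": -0.02, "hand": 1}, {"x": -0.18, "y": -0.17, "z": -0.02, "hand": 1}, {"x": -0.18, "y": -0.17, "z": -0.02, "hand": 1}, {"x": -0.18, "y": -0.17, "z": -0.02, "hand": 1}, {"x": -0.18, "y": -0.17, "z": -0.02, "hand": 1}, {"x": -0.18, "y": -0.17, "z": -0.02, "hand": 1}, {"x": -0.18, "y": -0.17, "z": -0.02, "hand": 1}, {"x": -0.18, "y": -0.17, "z": -0.02, "hand": 1}, {"x": -0.18, "y": -0.17, "z": -0.02, "hand": 1}, {"x": -0.18, "y": -0.17, "z": -0.02, "hand": 1}]'

```text
invalid input at $.rows[0]: expected keys x, y, z, wx, wy, wz, hand
```

Run:
```python
from h import *
import json
c=calibration("wrist");im=grab_frame("wrist");s=manip.state()
print(s["time"],s["tool_pos"],s["joint_pos"])
np.savez("w1.npz",**c)
# overlay rollers & inner cheek top edges with current estimate
p=[.5318,.1468,.2273]
o=im.copy()
for x in(-.08,-.04,0,.04,.08):
    L=proj(c,mix(p,[[x,-.122,.08],[x,.122,.08]])); cv2.line(o,*[tuple(int(k) for k in l) for l in L],(0,255,0),1)
cv2.imwrite("pics/w1raw.png",im)
cv2.imwrite("pics/w1.png",cv2.resize(o,(800,600)))
# pregrasp plan
ax=np.array([.4476,-.4171]);h=ax/np.linalg.norm(ax);t=np.array([-h[1],h[0]])
e=np.radians(35);z=np.r_[h*np.cos(e),-np.sin(e)]
g=np.r_[ax,.062]+z*.017
for back,N in((.13,None),(0,None)):
    plan(pose(g-z*back,z,np.r_[t,0]),N)
```

```text
0.15 [0.1513 0.6059 0.2303] [ 1.207   0.0533  1.614   0.      1.476  -0.119 ]
27 rows: shift [-0.136 -0.182  0.106] turn [ 0.011 -0.044  0.022] ang 61.61705536920646 end [ 0.3799 -0.354   0.1268] minz 0.09026958565156877
29 rows: shift [-0.141 -0.175  0.126] turn [ 0.011 -0.041  0.02 ] ang 61.61705536920646 end [ 0.4578 -0.4266  0.0522] minz 0.027571643474062983
```

View pics/w1.png

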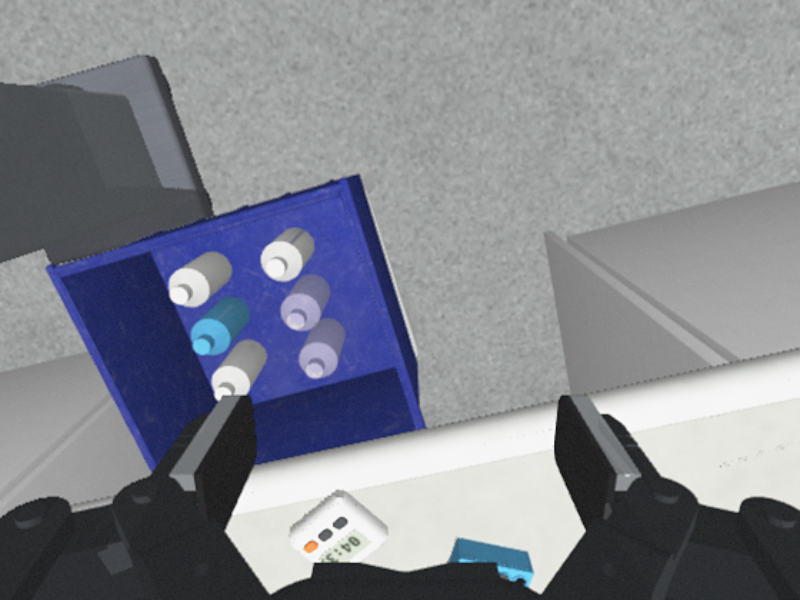

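The first call was refused because every key is needed, so the wrist view still shows the start. Sending it again in full.

Emit:
send_rows --rows '[{"x": -0.18, "y": -0.17, "z": -0.02, "wx": 0, "wy": 0, "wz": 0, "hand": 1}, {"x": -0.18, "y": -0.17, "z": -0.02, "wx": 0, "wy": 0, "wz": 0, "hand": 1}, {"x": -0.18, "y": -0.17, "z": -0.02, "wx": 0, "wy": 0, "wz": 0, "hand": 1}, {"x": -0.18, "y": -0.17, "z": -0.02, "wx": 0, "wy": 0, "wz": 0, "hand": 1}, {"x": -0.18, "y": -0.17, "z": -0.02, "wx": 0, "wy": 0, "wz": 0, "hand": 1}, {"x": -0.18, "y": -0.17, "z": -0.02, "wx": 0, "wy": 0, "wz": 0, "hand": 1}, {"x": -0.18, "y": -0.17, "z": -0.02, "wx": 0, "wy": 0, "wz": 0, "hand": 1}, {"x": -0.18, "y": -0.17, "z": -0.02, "wx": 0, "wy": 0, "wz": 0, "hand": 1}, {"x": -0.18, "y": -0.17, "z": -0.02, "wx": 0, "wy": 0, "wz": 0, "hand": 1}, {"x": -0.18, "y": -0.17, "z": -0.02, "wx": 0, "wy": 0, "wz": 0, "hand": 1}]'

```text
time: 0.98
tool_pos: [0.352, 0.2918, 0.2612]
tool_rot: [0.0, 0.122, 0.993, 0.0]
contact_force: [0.4, 0.8, 0.1]
gripper_width: 0.998
grasp_force: 0.0
```

Run:
```python
from h import *
s=manip.state();print(s["time"],s["tool_pos"],s["joint_pos"])
p=[.5318,.1468,.2273]
# is mixer visible in wrist here? 
c=calibration("wrist");print(proj(c,mix(p,[[x,y,.08] for x in(-.08,.08) for y in(-.122,.122)])))
cv2.imwrite("pics/w1raw.png",grab_frame("wrist"));np.savez("w1.npz",**c)
ax=np.array([.4476,-.4171]);h=ax/np.linalg.norm(ax);t=np.array([h[1],-h[0]])
e=np.radians(35);z=np.r_[h*np.cos(e),-np.sin(e)];g=np.r_[ax,.062]+z*.017
plan(pose(g-z*.13,z,np.r_[t,0]))
T1=cur();T1[:3,3]=[.38,-.05,.25];plan(T1)
T1=pose([.36,-.12,.25],[0,0,-1],[t[0],t[1],0]);plan(T1)
```

```text
0.9833 [0.352  0.2918 0.2612] [ 0.5292 -0.3826  1.9487 -0.0001  1.5754 -0.7971]
[[ 57.4381 356.0055]
 [257.3434 262.8593]
 [141.2081 453.8484]
 [326.1313 379.3718]]
23 rows: shift [ 0.16  -0.112  0.159] turn [ 0.068  0.017 -0.132] ang 154.63737495338006 end [ 0.3799 -0.354   0.1268] minz 0.08507505059013662
9 rows: shift [-0.08  -0.238  0.01 ] turn [-0.  0. -0.] ang 3.9430092498941875e-17 end [ 0.38 -0.05  0.25] minz 0.25000000000000017
22 rows: shift [ 0.142 -0.091  0.004] turn [-0.    -0.    -0.153] ang 151.3910036496339 end [ 0.36 -0.12  0.25] minz 0.25
```

Run:
```python
from h import *
def dn(p,yaw):
    a=np.radians(yaw);return pose(p,[0,0,-1],[np.cos(a),np.sin(a),0])
A=dn([.38,.05,.26],6);B=dn([.36,-.2,.26],-64);C=dn([.33,-.307,.24],-132)
plan(A,10);plan(B,10,A);plan(C,10,B)
```

```text
10 rows: shift [-0.133 -0.105  0.002] turn [0.    0.001 0.155] ang 69.6298071880858 end [0.38 0.05 0.26] minz 0.26000000000000006
10 rows: shift [-0.166  0.064  0.   ] turn [0.    0.    0.156] ang 70.0 end [ 0.36 -0.2   0.26] minz 0.26
10 rows: shift [-0.015  0.077  0.013] turn [0.    0.    0.151] ang 68.0 end [ 0.33  -0.307  0.24 ] minz 0.24
```

Emit:
send_rows --rows '[{"x": -0.133, "y": -0.105, "z": 0, "wx": 0, "wy": 0, "wz": 0.155, "hand": 1}, {"x": -0.133, "y": -0.105, "z": 0, "wx": 0, "wy": 0, "wz": 0.155, "hand": 1}, {"x": -0.133, "y": -0.105, "z": 0, "wx": 0, "wy": 0, "wz": 0.155, "hand": 1}, {"x": -0.133, "y": -0.105, "z": 0, "wx": 0, "wy": 0, "wz": 0.155, "hand": 1}, {"x": -0.133, "y": -0.105, "z": 0, "wx": 0, "wy": 0, "wz": 0.155, "hand": 1}, {"x": -0.133, "y": -0.105, "z": 0, "wx": 0, "wy": 0, "wz": 0.155, "hand": 1}, {"x": -0.133, "y": -0.105, "z": 0, "wx": 0, "wy": 0, "wz": 0.155, "hand": 1}, {"x": -0.133, "y": -0.105, "z": 0, "wx": 0, "wy": 0, "wz": 0.155, "hand": 1}, {"x": -0.133, "y": -0.105, "z": 0, "wx": 0, "wy": 0, "wz": 0.155, "hand": 1}, {"x": -0.133, "y": -0.105, "z": 0, "wx": 0, "wy": 0, "wz": 0.155, "hand": 1}]'

```text
time: 1.87
tool_pos: [0.3774, 0.055, 0.2609]
tool_rot: [-0.0, 0.67, 0.742, -0.0]
contact_force: [1.0, -0.3, -0.2]
gripper_width: 1.0
grasp_force: 0.0
```

Run:
```python
from h import *
p=[.5318,.1468,.2273];c=calibration("wrist");cv2.imwrite("pics/w2raw.png",grab_frame("wrist"));np.savez("w2.npz",**c)
print(manip.state()["joint_pos"],proj(c,mix(p,[[x,y,.08] for x in(-.08,.08) for y in(-.122,.122)])))
```

```text
[-0.0559 -0.6048  2.0983 -0.0031  1.6493 -0.1512] [[387.6431 236.9995]
 [375.9252 -61.6644]
 [558.7593 217.47  ]
 [595.113  -93.8765]]
```

Emit:
send_rows --rows '[{"x": -0.166, "y": 0.064, "z": 0, "wx": 0, "wy": 0, "wz": 0.155, "hand": 1}, {"x": -0.166, "y": 0.064, "z": 0, "wx": 0, "wy": 0, "wz": 0.155, "hand": 1}, {"x": -0.166, "y": 0.064, "z": 0, "wx": 0, "wy": 0, "wz": 0.155, "hand": 1}, {"x": -0.166, "y": 0.064, "z": 0, "wx": 0, "wy": 0, "wz": 0.155, "hand": 1}, {"x": -0.166, "y": 0.064, "z": 0, "wx": 0, "wy": 0, "wz": 0.155, "hand": 1}, {"x": -0.166, "y": 0.064, "z": 0, "wx": 0, "wy": 0, "wz": 0.155, "hand": 1}, {"x": -0.166, "y": 0.064, "z": 0, "wx": 0, "wy": 0, "wz": 0.155, "hand": 1}, {"x": -0.166, "y": 0.064, "z": 0, "wx": 0, "wy": 0, "wz": 0.155, "hand": 1}, {"x": -0.166, "y": 0.064, "z": 0, "wx": 0, "wy": 0, "wz": 0.155, "hand": 1}, {"x": -0.166, "y": 0.064, "z": 0, "wx": 0, "wy": 0, "wz": 0.155, "hand": 1}]'

```text
time: 2.75
tool_pos: [0.3595, -0.1951, 0.261]
tool_rot: [-0.0, 0.974, 0.226, -0.0]
contact_force: [0.4, -0.1, -0.0]
gripper_width: 0.995
grasp_force: 0.0
```

Emit:
send_rows --rows '[{"x": -0.015, "y": 0.077, "z": 0.012, "wx": 0, "wy": 0, "wz": 0.151, "hand": 1}, {"x": -0.015, "y": 0.077, "z": 0.012, "wx": 0, "wy": 0, "wz": 0.151, "hand": 1}, {"x": -0.015, "y": 0.077, "z": 0.012, "wx": 0, "wy": 0, "wz": 0.151, "hand": 1}, {"x": -0.015, "y": 0.077, "z": 0.012, "wx": 0, "wy": 0, "wz": 0.151, "hand": 1}, {"x": -0.015, "y": 0.077, "z": 0.012, "wx": 0, "wy": 0, "wz": 0.151, "hand": 1}, {"x": -0.015, "y": 0.077, "z": 0.012, "wx": 0, "wy": 0, "wz": 0.151, "hand": 1}, {"x": -0.015, "y": 0.077, "z": 0.012, "wx": 0, "wy": 0, "wz": 0.151, "hand": 1}, {"x": -0.015, "y": 0.077, "z": 0.012, "wx": 0, "wy": 0, "wz": 0.151, "hand": 1}, {"x": -0.015, "y": 0.077, "z": 0.012, "wx": 0, "wy": 0, "wz": 0.151, "hand": 1}, {"x": -0.015, "y": 0.077, "z": 0.012, "wx": 0, "wy": 0, "wz": 0.151, "hand": 1}]'

```text
time: 3.58
tool_pos: [0.3308, -0.3015, 0.2428]
tool_rot: [-0.0, 0.934, -0.357, -0.0]
contact_force: [-0.3, 0.7, 0.2]
gripper_width: 0.998
grasp_force: 0.0
```

Run:
```python
from h import *
s=manip.state();print(s["time"],s["tool_pos"],s["joint_pos"]);print(cur())
ax=np.array([.4476,-.4171]);h=ax/np.linalg.norm(ax);t=np.array([h[1],-h[0]])
e=np.radians(42);z=np.r_[h*np.cos(e),-np.sin(e)];g=np.r_[ax,.062]+z*.018
for b in(.12,.10,.085):plan(pose(g-z*b,z,np.r_[t,0]),10)
```

```text
3.5833 [ 0.3308 -0.3015  0.2428] [-0.9056 -0.4003  1.9919  0.0001  1.5507  1.3946]
[[ 0.7455 -0.6665 -0.0004  0.3308]
 [-0.6665 -0.7455  0.0006 -0.3015]
 [-0.0006 -0.0002 -1.      0.2428]
 [ 0.      0.      0.      1.    ]]
10 rows: shift [0.028 0.004 0.094] turn [-0.001  0.107  0.002] ang 48.050906422890016 end [ 0.3921 -0.3654  0.1303] minz 0.13025132184860336
10 rows: shift [0.034 0.004 0.106] turn [-0.001  0.107  0.002] ang 48.050906422890016 end [ 0.403  -0.3756  0.1169] minz 0.11686870972142616
10 rows: shift [0.039 0.004 0.116] turn [-0.001  0.107  0.002] ang 48.050906422890016 end [ 0.4112 -0.3832  0.1068] minz 0.10683175062604333
```

Emit:
send_rows --rows '[{"x": 0.034, "y": 0.004, "z": 0.106, "wx": 0, "wy": 0.107, "wz": 0, "hand": 1}, {"x": 0.034, "y": 0.004, "z": 0.106, "wx": 0, "wy": 0.107, "wz": 0, "hand": 1}, {"x": 0.034, "y": 0.004, "z": 0.106, "wx": 0, "wy": 0.107, "wz": 0, "hand": 1}, {"x": 0.034, "y": 0.004, "z": 0.106, "wx": 0, "wy": 0.107, "wz": 0, "hand": 1}, {"x": 0.034, "y": 0.004, "z": 0.106, "wx": 0, "wy": 0.107, "wz": 0, "hand": 1}, {"x": 0.034, "y": 0.004, "z": 0.106, "wx": 0, "wy": 0.107, "wz": 0, "hand": 1}, {"x": 0.034, "y": 0.004, "z": 0.106, "wx": 0, "wy": 0.107, "wz": 0, "hand": 1}, {"x": 0.034, "y": 0.004, "z": 0.106, "wx": 0, "wy": 0.107, "wz": 0, "hand": 1}, {"x": 0.034, "y": 0.004, "z": 0.106, "wx": 0, "wy": 0.107, "wz": 0, "hand": 1}, {"x": 0.034, "y": 0.004, "z": 0.106, "wx": 0, "wy": 0.107, "wz": 0, "hand": 1}]'

```text
time: 4.42
tool_pos: [0.4042, -0.374, 0.1177]
tool_rot: [0.146, 0.853, -0.323, 0.383]
contact_force: [1.9, 1.0, 0.3]
gripper_width: 1.003
grasp_force: 0.0
```

Run:
```python
from h import *
s=manip.state();print(s["time"],s["tool_pos"],s["joint_pos"]);print(cur())
c=calibration("wrist");im=grab_frame("wrist")
print("amber axis top/mid/base predicted px",proj(c,[[.4476,-.4171,.115],[.4476,-.4171,.06],[.4476,-.4171,0]]))
cv2.imwrite("pics/pre.png",im)
ax=np.array([.4476,-.4171]);h=ax/np.linalg.norm(ax);t=np.array([h[1],-h[0]])
e=np.radians(42);z=np.r_[h*np.cos(e),-np.sin(e)];g=np.r_[ax,.062]+z*.018
plan(pose(g,z,np.r_[t,0]),10)
```

```text
4.4167 [ 0.4042 -0.374   0.1177] [-0.9783 -0.4862  2.4305  0.4856  0.4123  0.9495]
[[ 0.4977 -0.663   0.5593  0.4042]
 [-0.44   -0.7486 -0.4959 -0.374 ]
 [ 0.7475  0.0007 -0.6643  0.1177]
 [ 0.      0.      0.      1.    ]]
amber axis top/mid/base predicted px [[289.4287 167.6033]
 [288.1788 217.0334]
 [287.2782 252.6462]]
10 rows: shift [0.003 0.002 0.066] turn [-0.003 -0.     0.002] ang 1.4552289581322633 end [ 0.4574 -0.4262  0.05  ] minz 0.04995564908554053
```

View pics/pre.png

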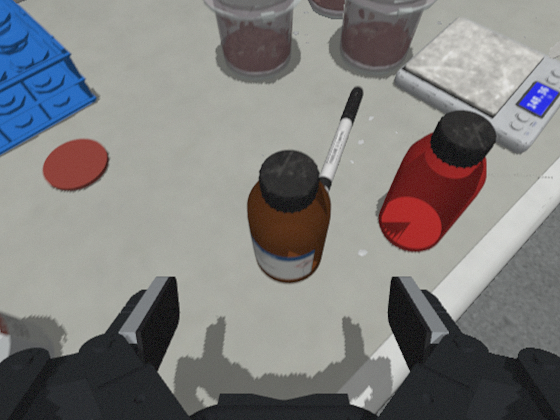

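The picture shows the amber bottle with its cap at (290,165), within 3 px of the prediction, and centred between the open fingers. Red bottle stays clear on the right at (440,190). Moving in, then closing.

Emit:
send_rows --rows '[{"x": 0.003, "y": 0.002, "z": 0.066, "wx": -0.002, "wy": 0, "wz": 0.002, "hand": 1}, {"x": 0.003, "y": 0.002, "z": 0.066, "wx": -0.002, "wy": 0, "wz": 0.002, "hand": 1}, {"x": 0.003, "y": 0.002, "z": 0.066, "wx": -0.002, "wy": 0, "wz": 0.002, "hand": 1}, {"x": 0.003, "y": 0.002, "z": 0.066, "wx": -0.002, "wy": 0, "wz": 0.002, "hand": 1}, {"x": 0.003, "y": 0.002, "z": 0.066, "wx": -0.002, "wy": 0, "wz": 0.002, "hand": 1}, {"x": 0.003, "y": 0.002, "z": 0.066, "wx": -0.002, "wy": 0, "wz": 0.002, "hand": 1}, {"x": 0.003, "y": 0.002, "z": 0.066, "wx": -0.002, "wy": 0, "wz": 0.002, "hand": 1}, {"x": 0.003, "y": 0.002, "z": 0.066, "wx": -0.002, "wy": 0, "wz": 0.002, "hand": 1}, {"x": 0.003, "y": 0.002, "z": 0.066, "wx": -0.002, "wy": 0, "wz": 0.002, "hand": 1}, {"x": 0.003, "y": 0.002, "z": 0.066, "wx": -0.002, "wy": 0, "wz": 0.002, "hand": 1}]'

```text
time: 5.3
tool_pos: [0.4602, -0.4275, 0.0554]
tool_rot: [0.147, 0.851, -0.333, 0.38]
contact_force: [0.1, 0.2, -0.6]
gripper_width: 0.998
grasp_force: 0.0
```

Run:
```python
from h import *
s=manip.state();print(s["time"],s["tool_pos"],s["joint_pos"],s["contact_force"]);print(cur())
```

```text
5.3 [ 0.4602 -0.4275  0.0554] [-0.9292 -0.0904  2.255   0.7632  0.2014  0.6954] [ 0.1131  0.2498 -0.6349]
[[ 0.4901 -0.6776  0.5484  0.4602]
 [-0.4539 -0.7354 -0.5031 -0.4275]
 [ 0.7442 -0.0024 -0.668   0.0554]
 [ 0.      0.      0.      1.    ]]
```

Emit:
send_rows --rows '[{"x": -0.02, "y": 0, "z": 0.005, "wx": 0, "wy": 0, "wz": 0, "hand": 1}, {"x": -0.02, "y": 0, "z": 0.005, "wx": 0, "wy": 0, "wz": 0, "hand": 1}, {"x": 0, "y": 0, "z": 0, "wx": 0, "wy": 0, "wz": 0, "hand": 1}, {"x": 0, "y": 0, "z": 0, "wx": 0, "wy": 0, "wz": 0, "hand": -1}, {"x": 0, "y": 0, "z": 0, "wx": 0, "wy": 0, "wz": 0, "hand": -1}, {"x": 0, "y": 0, "z": 0, "wx": 0, "wy": 0, "wz": 0, "hand": -1}, {"x": 0, "y": 0, "z": 0, "wx": 0, "wy": 0, "wz": 0, "hand": -1}, {"x": 0, "y": 0, "z": 0, "wx": 0, "wy": 0, "wz": 0, "hand": -1}, {"x": 0, "y": 0, "z": 0, "wx": 0, "wy": 0, "wz": 0, "hand": -1}, {"x": 0, "y": 0, "z": 0, "wx": 0, "wy": 0, "wz": 0, "hand": -1}]'

```text
time: 6.13
tool_pos: [0.4575, -0.4261, 0.0509]
tool_rot: [0.149, 0.85, -0.333, 0.381]
contact_force: [-1.1, 1.3, 3.8]
gripper_width: 0.593
grasp_force: 62.7
```

Run:
```python
from h import *
s=manip.state();print(s["time"],s["tool_pos"],s["joint_pos"],s["contact_force"],s["grasp_force"],s["gripper_width"]);T0=cur();np.save("Tg.npy",T0);print(T0)
# bottle in tool frame
B=np.eye(4);B[:3,3]=[.4476,-.4171,0];G=np.linalg.inv(T0)@B;np.save("G.npy",G);print(G)
# refine mixer with two wrist images + top: gap/roller contrast
ys=np.linspace(-.12,.12,80)
ims=[]
for n,im in((dict(np.load("w1.npz")),"w1raw"),(dict(np.load("w2.npz")),"w2raw"),(calibration("top"),"top0")):
    ims.append((n,cv2.GaussianBlur(cv2.cvtColor(cv2.imread(f"pics/{im}.png"),6),(0,0),.7).astype(np.float32)))
p=np.array([.5318,.1468,.2273])
o=[]
for k,(c,im) in enumerate(ims[:2]):
    v=cv2.imread(f"pics/w{k+1}raw.png")
    for x in(-.08,-.04,0,.04,.08):
        L=proj(c,mix(p,[[x,-.122,.08],[x,.122,.08]]));cv2.line(v,*[tuple(int(q) for q in l) for l in L],(0,255,0),1)
    for y,zz in((-.125,.082),(.125,.084)):
        L=proj(c,mix(p,[[-.1,y,zz],[.1,y,zz]]));cv2.line(v,*[tuple(int(q) for q in l) for l in L],(0,0,255),1)
    o.append(cv2.resize(v,(400,300)) if 0 else v)
o[0]=cv2.resize(o[0][220:420,0:380],(400,300)); o[1]=cv2.resize(o[1][0:300,330:560],(400,522))
cv2.imwrite("pics/mx.png",np.hstack([np.vstack([o[0],np.zeros((222,400,3),np.uint8)]),o[1]]))
```

```text
6.1333 [ 0.4575 -0.4261  0.0509] [-0.9312 -0.0868  2.2629  0.8126  0.1911  0.644 ] [-1.0605  1.3094  3.824 ] 62.716372101567686 0.5927636736338601
[[ 0.4886 -0.6788  0.5482  0.4575]
 [-0.4526 -0.7343 -0.5058 -0.4261]
 [ 0.7459 -0.0009 -0.666   0.0509]
 [ 0.      0.      0.      1.    ]]
[[ 0.4886 -0.4526  0.7459 -0.0469]
 [-0.6788 -0.7343 -0.0009  0.0002]
 [ 0.5482 -0.5058 -0.666   0.0239]
 [ 0.      0.      0.      1.    ]]
```

View pics/mx.png

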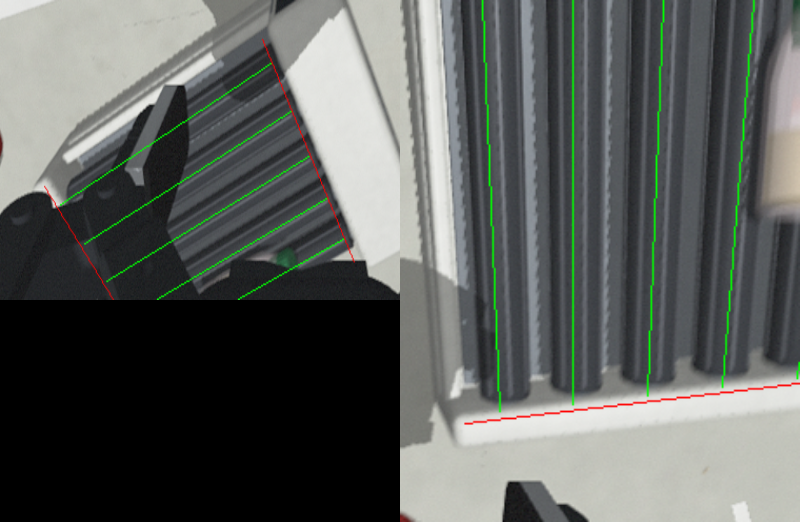

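The mixer fit holds: the green roller lines sit on the rollers and the gaps are right to within about 2 mm. The bottle is gripped (opening 0.593 ≈ 50 mm, 63 N). Planning the lift, pitch and transfer.

```bash
cat >> h.py <<'E'
MX=[.5318,.1468,.2273]
def tb(m,az,e,off=(0,0,0)):
    "tool pose with the held bottle's mid at m; e: tool pitch below horizontal minus grasp pitch -> bottle tilt"
    a=np.radians(az);e=np.radians(e);h=np.array([np.cos(a),np.sin(a),0])
    z=h*np.cos(e)-np.array([0,0,np.sin(e)]);T=pose([0,0,0],z,[h[1],-h[0],0])
    G=np.load("G.npy");mid=G[:3,3]+.0575*G[:3,2]
    T[:3,3]=np.array(m)-T[:3,:3]@mid;return T
E
python3 - <<'E'
from h import *
T0=cur();W1=T0.copy();W1[2,3]+=.07
W2=tb([.36,-.29,.21],-43,90);W3=tb([.37,-.10,.21],18,92);W4=tb([.42,.07,.21],70,112);W5=tb([.473,.133,.16],103,131.8)
plan(W1,None,T0)
for a,b in((W1,W2),(W2,W3),(W3,W4),(W4,W5)):plan(b,None,a)
E
```

```text
2 rows: shift [ 0.174 -0.    -0.155] turn [0. 0. 0.] ang 9.98665431916264e-15 end [ 0.4575 -0.4261  0.1209] minz 0.08589238063933993
7 rows: shift [-0.105 -0.032 -0.138] turn [-0.    -0.153  0.001] ang 48.23790314383292 end [ 0.363  -0.2927  0.1956] minz 0.12285716087933965
9 rows: shift [-0.034 -0.147  0.   ] turn [-0.003 -0.004 -0.151] ang 61.02962255920286 end [ 0.3733 -0.0988  0.1954] minz 0.19530356832964207
8 rows: shift [ 0.122 -0.083 -0.025] turn [-0.03  -0.052 -0.142] ang 55.46265192131967 end [0.4193 0.0685 0.1951] minz 0.19511430062537544
6 rows: shift [0.09  0.053 0.011] turn [-0.065 -0.071 -0.104] ang 38.342153786471705 end [0.4744 0.1265 0.1466] minz 0.14656105517412513
```

Emit:
send_rows --rows '[{"x": 0.03, "y": 0, "z": -0.026, "wx": 0, "wy": 0, "wz": 0, "hand": -1}, {"x": 0.04, "y": 0, "z": -0.036, "wx": 0, "wy": 0, "wz": 0, "hand": -1}, {"x": 0.04, "y": 0, "z": -0.036, "wx": 0, "wy": 0, "wz": 0, "hand": -1}, {"x": 0.04, "y": 0, "z": -0.036, "wx": 0, "wy": 0, "wz": 0, "hand": -1}, {"x": 0.04, "y": 0, "z": -0.036, "wx": 0, "wy": 0, "wz": 0, "hand": -1}, {"x": 0.04, "y": 0, "z": -0.036, "wx": 0, "wy": 0, "wz": 0, "hand": -1}, {"x": 0.04, "y": 0, "z": -0.036, "wx": 0, "wy": 0, "wz": 0, "hand": -1}, {"x": 0.04, "y": 0, "z": -0.036, "wx": 0, "wy": 0, "wz": 0, "hand": -1}, {"x": 0.04, "y": 0, "z": -0.036, "wx": 0, "wy": 0, "wz": 0, "hand": -1}, {"x": 0, "y": 0, "z": 0, "wx": 0, "wy": 0, "wz": 0, "hand": -1}]'

```text
time: 6.97
tool_pos: [0.4571, -0.4258, 0.1212]
tool_rot: [0.148, 0.85, -0.333, 0.38]
contact_force: [-0.6, 0.1, -1.9]
gripper_width: 0.594
grasp_force: 62.5
```

Run:
```python
from h import *
s=manip.state();print(s["tool_pos"],s["joint_pos"],s["grasp_force"],s["gripper_width"])
plan(tb([.36,-.29,.21],-43,90),10)
```

```text
[ 0.4571 -0.4258  0.1212] [-0.9316 -0.2434  2.2501  0.4381  0.3319  1.03  ] 62.54731023567729 0.593641539217939
10 rows: shift [-0.075 -0.022 -0.095] turn [-0.    -0.107  0.001] ang 48.18780172067989 end [ 0.363  -0.2927  0.1956] minz 0.12225680767804953
```

Emit:
send_rows --rows '[{"x": -0.075, "y": -0.022, "z": -0.095, "wx": 0, "wy": -0.107, "wz": 0, "hand": -1}, {"x": -0.075, "y": -0.022, "z": -0.095, "wx": 0, "wy": -0.107, "wz": 0, "hand": -1}, {"x": -0.075, "y": -0.022, "z": -0.095, "wx": 0, "wy": -0.107, "wz": 0, "hand": -1}, {"x": -0.075, "y": -0.022, "z": -0.095, "wx": 0, "wy": -0.107, "wz": 0, "hand": -1}, {"x": -0.075, "y": -0.022, "z": -0.095, "wx": 0, "wy": -0.107, "wz": 0, "hand": -1}, {"x": -0.075, "y": -0.022, "z": -0.095, "wx": 0, "wy": -0.107, "wz": 0, "hand": -1}, {"x": -0.075, "y": -0.022, "z": -0.095, "wx": 0, "wy": -0.107, "wz": 0, "hand": -1}, {"x": -0.075, "y": -0.022, "z": -0.095, "wx": 0, "wy": -0.107, "wz": 0, "hand": -1}, {"x": -0.075, "y": -0.022, "z": -0.095, "wx": 0, "wy": -0.107, "wz": 0, "hand": -1}, {"x": -0.075, "y": -0.022, "z": -0.095, "wx": 0, "wy": -0.107, "wz": 0, "hand": -1}]'

```text
time: 7.8
tool_pos: [0.3614, -0.292, 0.195]
tool_rot: [-0.002, 0.931, -0.364, -0.002]
contact_force: [-0.1, -0.4, -1.8]
gripper_width: 0.593
grasp_force: 63.1
```

Run:
```python
from h import *
s=manip.state();print(s["tool_pos"],s["joint_pos"],s["grasp_force"],s["gripper_width"]);print(cur())
plan(tb([.37,-.10,.21],18,92),10)
```

```text
[ 0.3614 -0.292   0.195 ] [-0.8407 -0.3186  2.0101  0.0013  1.4563  1.4755] 63.07777571724728 0.5929439055571122
[[ 0.7347 -0.6784 -0.0032  0.3614]
 [-0.6784 -0.7347  0.0055 -0.292 ]
 [-0.006  -0.0019 -1.      0.195 ]
 [ 0.      0.      0.      1.    ]]
10 rows: shift [-0.028 -0.132  0.   ] turn [-0.003 -0.003 -0.135] ang 60.74164528539135 end [ 0.3733 -0.0988  0.1954] minz 0.19506654330564635
```

Emit:
send_rows --rows '[{"x": -0.028, "y": -0.132, "z": 0, "wx": -0.003, "wy": -0.003, "wz": -0.135, "hand": -1}, {"x": -0.028, "y": -0.132, "z": 0, "wx": -0.003, "wy": -0.003, "wz": -0.135, "hand": -1}, {"x": -0.028, "y": -0.132, "z": 0, "wx": -0.003, "wy": -0.003, "wz": -0.135, "hand": -1}, {"x": -0.028, "y": -0.132, "z": 0, "wx": -0.003, "wy": -0.003, "wz": -0.135, "hand": -1}, {"x": -0.028, "y": -0.132, "z": 0, "wx": -0.003, "wy": -0.003, "wz": -0.135, "hand": -1}, {"x": -0.028, "y": -0.132, "z": 0, "wx": -0.003, "wy": -0.003, "wz": -0.135, "hand": -1}, {"x": -0.028, "y": -0.132, "z": 0, "wx": -0.003, "wy": -0.003, "wz": -0.135, "hand": -1}, {"x": -0.028, "y": -0.132, "z": 0, "wx": -0.003, "wy": -0.003, "wz": -0.135, "hand": -1}, {"x": -0.028, "y": -0.132, "z": 0, "wx": -0.003, "wy": -0.003, "wz": -0.135, "hand": -1}, {"x": -0.028, "y": -0.132, "z": 0, "wx": -0.003, "wy": -0.003, "wz": -0.135, "hand": -1}]'

```text
time: 8.63
tool_pos: [0.3732, -0.0991, 0.1937]
tool_rot: [0.005, 0.987, 0.16, -0.015]
contact_force: [0.2, 0.1, -1.8]
gripper_width: 0.591
grasp_force: 63.1
```

Run:
```python
from h import *
s=manip.state();print(s["tool_pos"],s["joint_pos"],s["grasp_force"],s["gripper_width"])
W4=tb([.42,.07,.21],70,112)
plan(W4,10);plan(tb([.473,.133,.17],103,131.8),10,W4)
```

```text
[ 0.3732 -0.0991  0.1937] [-0.4346 -0.5357  2.1657 -0.025   1.5305  0.817 ] 63.05067157256417 0.5909494078739481
10 rows: shift [ 0.099 -0.065 -0.022] turn [-0.023 -0.042 -0.113] ang 55.15605907571486 end [0.4193 0.0685 0.1951] minz 0.19511430062537533
10 rows: shift [0.05  0.033 0.001] turn [-0.039 -0.043 -0.063] ang 38.342153786471705 end [0.4744 0.1265 0.1566] minz 0.1565610551741252
```

Emit:
send_rows --rows '[{"x": 0.099, "y": -0.065, "z": -0.022, "wx": -0.023, "wy": -0.042, "wz": -0.113, "hand": -1}, {"x": 0.099, "y": -0.065, "z": -0.022, "wx": -0.023, "wy": -0.042, "wz": -0.113, "hand": -1}, {"x": 0.099, "y": -0.065, "z": -0.022, "wx": -0.023, "wy": -0.042, "wz": -0.113, "hand": -1}, {"x": 0.099, "y": -0.065, "z": -0.022, "wx": -0.023, "wy": -0.042, "wz": -0.113, "hand": -1}, {"x": 0.099, "y": -0.065, "z": -0.022, "wx": -0.023, "wy": -0.042, "wz": -0.113, "hand": -1}, {"x": 0.099, "y": -0.065, "z": -0.022, "wx": -0.023, "wy": -0.042, "wz": -0.113, "hand": -1}, {"x": 0.099, "y": -0.065, "z": -0.022, "wx": -0.023, "wy": -0.042, "wz": -0.113, "hand": -1}, {"x": 0.099, "y": -0.065, "z": -0.022, "wx": -0.023, "wy": -0.042, "wz": -0.113, "hand": -1}, {"x": 0.099, "y": -0.065, "z": -0.022, "wx": -0.023, "wy": -0.042, "wz": -0.113, "hand": -1}, {"x": 0.099, "y": -0.065, "z": -0.022, "wx": -0.023, "wy": -0.042, "wz": -0.113, "hand": -1}]'

```text
time: 9.47
tool_pos: [0.4213, 0.0682, 0.1949]
tool_rot: [0.11, 0.804, 0.563, -0.159]
contact_force: [0.7, -0.2, -1.4]
gripper_width: 0.595
grasp_force: 63.1
```

Run:
```python
from h import *
s=manip.state();print(s["tool_pos"],s["joint_pos"],s["grasp_force"],s["gripper_width"])
plan(tb([.473,.133,.16],103,131.8),10)
```

```text
[0.4213 0.0682 0.1949] [ 0.1976 -0.2426  1.9848 -0.3284  1.6096  0.5691] 63.10018356889486 0.5947373524025508
10 rows: shift [0.054 0.031 0.006] turn [-0.039 -0.042 -0.062] ang 38.27423911107219 end [0.4744 0.1265 0.1466] minz 0.14656105517412507
```

Emit:
send_rows --rows '[{"x": 0.054, "y": 0.031, "z": 0.006, "wx": -0.039, "wy": -0.042, "wz": -0.062, "hand": -1}, {"x": 0.054, "y": 0.031, "z": 0.006, "wx": -0.039, "wy": -0.042, "wz": -0.062, "hand": -1}, {"x": 0.054, "y": 0.031, "z": 0.006, "wx": -0.039, "wy": -0.042, "wz": -0.062, "hand": -1}, {"x": 0.054, "y": 0.031, "z": 0.006, "wx": -0.039, "wy": -0.042, "wz": -0.062, "hand": -1}, {"x": 0.054, "y": 0.031, "z": 0.006, "wx": -0.039, "wy": -0.042, "wz": -0.062, "hand": -1}, {"x": 0.054, "y": 0.031, "z": 0.006, "wx": -0.039, "wy": -0.042, "wz": -0.062, "hand": -1}, {"x": 0.054, "y": 0.031, "z": 0.006, "wx": -0.039, "wy": -0.042, "wz": -0.062, "hand": -1}, {"x": 0.054, "y": 0.031, "z": 0.006, "wx": -0.039, "wy": -0.042, "wz": -0.062, "hand": -1}, {"x": 0.054, "y": 0.031, "z": 0.006, "wx": -0.039, "wy": -0.042, "wz": -0.062, "hand": -1}, {"x": 0.054, "y": 0.031, "z": 0.006, "wx": -0.039, "wy": -0.042, "wz": -0.062, "hand": -1}]'

```text
time: 10.3
tool_pos: [0.4746, 0.1262, 0.1461]
tool_rot: [0.278, 0.584, 0.73, -0.223]
contact_force: [-0.2, -0.1, -2.0]
gripper_width: 0.596
grasp_force: 63.1
```

Run:
```python
from h import *
s=manip.state();print(s["time"],s["tool_pos"],s["joint_pos"],s["grasp_force"],s["contact_force"])
T=cur();B=T@np.load("G.npy");print("bottle z",B[:3,2],"mid",B[:3,3]+.0575*B[:3,2],"az",np.degrees(np.arctan2(B[1,2],B[0,2])))
c=calibration("top");S=calibration("scene");im=grab_frame("top");im2=grab_frame("scene")
for c,i in((c,im),(S,im2)):
    L=proj(c,[B[:3,3],B[:3,3]+.115*B[:3,2]]);cv2.line(i,*[tuple(int(round(k)) for k in l) for l in L],(0,255,255),1);print(L)
cv2.imwrite("pics/over.png",np.hstack([cv2.resize(im[130:270,80:240],(400,350)),cv2.resize(im2[110:224,165:295],(400,350))]))
plan(tb([.4733,.1333,.120],103.0,131.8),10)
```

```text
10.3 [0.4746 0.1262 0.1461] [ 0.4767 -0.0173  1.9576 -0.7043  1.4582  0.432 ] 63.134737866930664 [-0.1819 -0.075  -2.0244]
bottle z [-0.22    0.9755  0.0012] mid [0.4733 0.1327 0.1596] az 102.71108779505725
[[184.8908 209.6862]
 [140.1915 220.9346]]
[[236.9931 164.0055]
 [216.856  151.1269]]
10 rows: shift [0.017 0.001 0.019] turn [-0.001 -0.    -0.   ] ang 0.5043181913555125 end [0.4747 0.1268 0.1066] minz 0.10656105517412513
```

View pics/over.png

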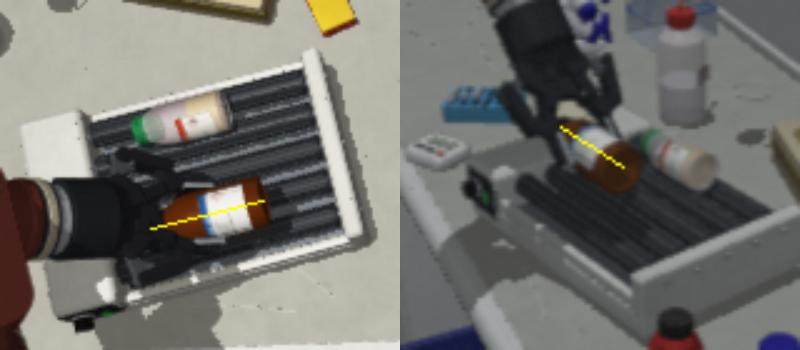

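The picture shows the bottle held level over the front groove, its bottom end at (268,203) left pane on the predicted axis (yellow), parallel to the rollers and clear of the green-capped one. Lowering.

Emit:
send_rows --rows '[{"x": 0.022, "y": 0.001, "z": 0.024, "wx": -0.001, "wy": 0, "wz": 0, "hand": -1}, {"x": 0.022, "y": 0.001, "z": 0.024, "wx": -0.001, "wy": 0, "wz": 0, "hand": -1}, {"x": 0.022, "y": 0.001, "z": 0.024, "wx": -0.001, "wy": 0, "wz": 0, "hand": -1}, {"x": 0.022, "y": 0.001, "z": 0.024, "wx": -0.001, "wy": 0, "wz": 0, "hand": -1}, {"x": 0.022, "y": 0.001, "z": 0.024, "wx": -0.001, "wy": 0, "wz": 0, "hand": -1}, {"x": 0.022, "y": 0.001, "z": 0.024, "wx": -0.001, "wy": 0, "wz": 0, "hand": -1}, {"x": 0.022, "y": 0.001, "z": 0.024, "wx": -0.001, "wy": 0, "wz": 0, "hand": -1}, {"x": 0.022, "y": 0.001, "z": 0.024, "wx": -0.001, "wy": 0, "wz": 0, "hand": -1}, {"x": 0.022, "y": 0.001, "z": 0.024, "wx": -0.001, "wy": 0, "wz": 0, "hand": -1}, {"x": 0, "y": 0, "z": 0, "wx": 0, "wy": 0, "wz": 0, "hand": -1}]'

```text
time: 11.23
tool_pos: [0.4757, 0.1264, 0.1026]
tool_rot: [0.28, 0.584, 0.729, -0.22]
contact_force: [-0.6, 0.4, -2.3]
gripper_width: 0.595
grasp_force: 63.1
```

```bash
cat > st.py <<'E'
from h import *
s=manip.state();T=cur();B=T@np.load("G.npy");m=B[:3,3]+.0575*B[:3,2]
print(s["time"],s["contact_force"],s["ft_torque"],s["grasp_force"],"bz",B[:3,2],"mid",m,"in mixer",mix([0,0,-MX[2]],m-np.array([MX[0],MX[1],0])))
plan(tb([.4733,.1333,.1005],103,131.8),6)
E
python3 st.py
```

```text
11.2333 [-0.5913  0.3708 -2.3289] [ 0.5233  0.1026 -0.0033] 63.104785373434424 bz [-0.2212  0.9752  0.0013] mid [0.4743 0.1329 0.1161] in mixer [[-0.0592 -0.0006  0.1161]]
6 rows: shift [ 0.012 -0.001  0.012] turn [ 0.    -0.    -0.002] ang 0.43307293332163593 end [0.4747 0.1268 0.0871] minz 0.08706105517412513
```

Emit:
send_rows --rows '[{"x": 0.01, "y": -0.001, "z": 0.01, "wx": 0, "wy": 0, "wz": -0.001, "hand": -1}, {"x": 0.01, "y": -0.001, "z": 0.01, "wx": 0, "wy": 0, "wz": -0.001, "hand": -1}, {"x": 0.01, "y": -0.001, "z": 0.01, "wx": 0, "wy": 0, "wz": -0.001, "hand": -1}, {"x": 0.008, "y": -0.001, "z": 0.008, "wx": 0, "wy": 0, "wz": -0.001, "hand": -1}, {"x": 0.006, "y": -0.001, "z": 0.006, "wx": 0, "wy": 0, "wz": -0.001, "hand": -1}, {"x": 0.005, "y": 0, "z": 0.005, "wx": 0, "wy": 0, "wz": 0, "hand": -1}, {"x": 0.004, "y": 0, "z": 0.004, "wx": 0, "wy": 0, "wz": 0, "hand": -1}, {"x": 0, "y": 0, "z": 0, "wx": 0, "wy": 0, "wz": 0, "hand": -1}, {"x": 0, "y": 0, "z": 0, "wx": 0, "wy": 0, "wz": 0, "hand": -1}, {"x": 0, "y": 0, "z": 0, "wx": 0, "wy": 0, "wz": 0, "hand": -1}]'

```text
time: 12.07
tool_pos: [0.4757, 0.1272, 0.0928]
tool_rot: [0.28, 0.583, 0.73, -0.22]
contact_force: [0.6, -0.7, -1.2]
gripper_width: 0.591
grasp_force: 63.1
```

```bash
python3 st.py
```

```text
12.0667 [ 0.563  -0.669  -1.1909] [ 0.5592  0.1273 -0.0417] 63.105319258756936 bz [-0.2241  0.9746  0.0015] mid [0.4742 0.1336 0.1063] in mixer [[-0.0591  0.0002  0.1063]]
6 rows: shift [ 0.004 -0.001  0.005] turn [ 0.001 -0.    -0.001] ang 0.33775696496244473 end [0.4747 0.1268 0.0871] minz 0.08706105517412507
```

Emit:
send_rows --rows '[{"x": 0.004, "y": -0.001, "z": 0.005, "wx": 0, "wy": 0, "wz": 0, "hand": -1}, {"x": 0.004, "y": -0.001, "z": 0.005, "wx": 0, "wy": 0, "wz": 0, "hand": -1}, {"x": 0.004, "y": -0.001, "z": 0.005, "wx": 0, "wy": 0, "wz": 0, "hand": -1}, {"x": 0.004, "y": -0.001, "z": 0.005, "wx": 0, "wy": 0, "wz": 0, "hand": -1}, {"x": 0.002, "y": 0, "z": 0.002, "wx": 0, "wy": 0, "wz": 0, "hand": -1}, {"x": 0, "y": 0, "z": 0, "wx": 0, "wy": 0, "wz": 0, "hand": -1}, {"x": 0, "y": 0, "z": 0, "wx": 0, "wy": 0, "wz": 0, "hand": -1}, {"x": 0, "y": 0, "z": 0, "wx": 0, "wy": 0, "wz": 0, "hand": -1}, {"x": 0, "y": 0, "z": 0, "wx": 0, "wy": 0, "wz": 0, "hand": -1}, {"x": 0, "y": 0, "z": 0, "wx": 0, "wy": 0, "wz": 0, "hand": -1}]'

```text
time: 12.9
tool_pos: [0.4776, 0.1277, 0.0906]
tool_rot: [0.282, 0.583, 0.73, -0.218]
contact_force: [5.5, 2.9, 3.3]
gripper_width: 0.592
grasp_force: 63.5
```

```bash
python3 st.py
```

```text
12.9 [5.4722 2.8847 3.2991] [ 0.0681 -0.7164  0.8457] 63.45120659127133 bz [-0.2266  0.974   0.001 ] mid [0.476  0.1342 0.104 ] in mixer [[-0.0572  0.0003  0.104 ]]
6 rows: shift [ 0.002 -0.003  0.003] turn [ 0.002 -0.    -0.001] ang 0.6076564388886792 end [0.4747 0.1268 0.0871] minz 0.08706105517412513
```

Emit:
send_rows --rows '[{"x": 0, "y": 0.005, "z": 0, "wx": 0, "wy": 0, "wz": 0, "hand": -1}, {"x": 0, "y": 0.005, "z": 0, "wx": 0, "wy": 0, "wz": 0, "hand": -1}, {"x": 0, "y": 0.005, "z": 0, "wx": 0, "wy": 0, "wz": 0, "hand": -1}, {"x": 0, "y": 0.005, "z": 0, "wx": 0, "wy": 0, "wz": 0, "hand": -1}, {"x": 0.003, "y": 0, "z": 0.003, "wx": 0, "wy": 0, "wz": 0, "hand": -1}, {"x": 0, "y": 0, "z": 0, "wx": 0, "wy": 0, "wz": 0, "hand": -1}, {"x": 0, "y": 0, "z": 0, "wx": 0, "wy": 0, "wz": 0, "hand": -1}, {"x": 0, "y": 0, "z": 0, "wx": 0, "wy": 0, "wz": 0, "hand": -1}, {"x": 0, "y": 0, "z": 0, "wx": 0, "wy": 0, "wz": 0, "hand": -1}, {"x": 0, "y": 0, "z": 0, "wx": 0, "wy": 0, "wz": 0, "hand": -1}]'

```text
time: 13.73
tool_pos: [0.4799, 0.1281, 0.0893]
tool_rot: [0.281, 0.583, 0.73, -0.218]
contact_force: [6.0, 1.9, 3.1]
gripper_width: 0.594
grasp_force: 63.4
```

```bash
python3 st.py
```

```text
13.7333 [6.036  1.946  3.1032] [ 0.0519 -0.8395  0.9604] 63.37425074481871 bz [-0.2262  0.9741  0.001 ] mid [0.4784 0.1346 0.1027] in mixer [[-0.0548  0.0001  0.1027]]
6 rows: shift [ 0.002 -0.006  0.002] turn [ 0.001 -0.    -0.001] ang 0.5275076614336364 end [0.4747 0.1268 0.0871] minz 0.08706105517412513
```

Run:
```python
from h import *
c=calibration("wrist");v=grab_frame("wrist");cv2.imwrite("pics/w3raw.png",v)
for x,col in((-.08,(0,255,0)),(-.04,(0,255,0)),(0,(0,255,0)),(-.06,(0,0,255))):
    ys=np.linspace(-.122,-.02,2);L=proj(c,mix(MX,[[x,y,.08] for y in ys]));print(x,L.ravel());cv2.line(v,*[tuple(int(q) for q in l) for l in L],col,1)
cv2.imwrite("pics/w3.png",cv2.resize(v,(800,600)))
```

```text
-0.08 [249.2782 320.7608 232.3536 271.8866]
-0.04 [304.373  320.2771 314.8868 271.2087]
0 [359.398  319.794  397.2632 270.532 ]
-0.06 [276.8344 320.5189 273.6398 271.5475]
```

View pics/w3.png

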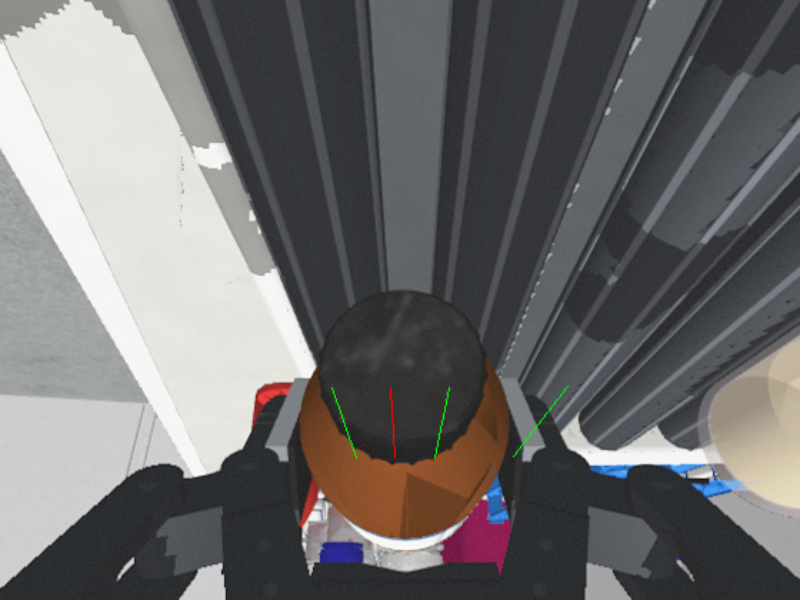

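The wrist picture shows the cap centred at (403,375) and the groove running straight at column ~410, so the bottle sits about 1.5 mm too far forward, which agrees with the +x force. Correcting that and seating it.

Emit:
send_rows --rows '[{"x": 0, "y": 0.005, "z": 0, "wx": 0, "wy": 0, "wz": 0, "hand": -1}, {"x": 0, "y": 0.005, "z": 0, "wx": 0, "wy": 0, "wz": 0, "hand": -1}, {"x": 0.003, "y": 0, "z": 0.003, "wx": 0, "wy": 0, "wz": 0, "hand": -1}, {"x": 0.003, "y": 0, "z": 0.003, "wx": 0, "wy": 0, "wz": 0, "hand": -1}, {"x": 0, "y": 0, "z": 0, "wx": 0, "wy": 0, "wz": 0, "hand": -1}, {"x": 0, "y": 0, "z": 0, "wx": 0, "wy": 0, "wz": 0, "hand": -1}, {"x": 0, "y": 0, "z": 0, "wx": 0, "wy": 0, "wz": 0, "hand": -1}, {"x": 0, "y": 0, "z": 0, "wx": 0, "wy": 0, "wz": 0, "hand": -1}, {"x": 0, "y": 0, "z": 0, "wx": 0, "wy": 0, "wz": 0, "hand": -1}, {"x": 0, "y": 0, "z": 0, "wx": 0, "wy": 0, "wz": 0, "hand": -1}]'

```text
time: 14.62
tool_pos: [0.4815, 0.1285, 0.0881]
tool_rot: [0.281, 0.583, 0.73, -0.218]
contact_force: [6.5, 2.9, 4.5]
gripper_width: 0.589
grasp_force: 63.5
```

```bash
python3 st.py
```

```text
14.6167 [6.4541 2.8747 4.5403] [-0.0803 -0.9507  1.1703] 63.484645287680905 bz [-0.2264  0.974   0.0008] mid [0.48   0.135  0.1016] in mixer [[-0.0532  0.0001  0.1016]]
6 rows: shift [ 0.001 -0.008  0.001] turn [ 0.002 -0.    -0.001] ang 0.5298301556666108 end [0.4747 0.1268 0.0871] minz 0.0870610551741251
```

Emit:
send_rows --rows '[{"x": 0, "y": 0.004, "z": 0, "wx": 0, "wy": 0, "wz": 0, "hand": -1}, {"x": 0, "y": 0.004, "z": 0, "wx": 0, "wy": 0, "wz": 0, "hand": -1}, {"x": 0.002, "y": 0, "z": 0.002, "wx": 0, "wy": 0, "wz": 0, "hand": -1}, {"x": 0, "y": 0, "z": 0, "wx": 0, "wy": 0, "wz": 0, "hand": -1}, {"x": 0, "y": 0, "z": 0, "wx": 0, "wy": 0, "wz": 0, "hand": -1}, {"x": 0, "y": 0, "z": 0, "wx": 0, "wy": 0, "wz": 0, "hand": -1}, {"x": 0, "y": 0, "z": 0, "wx": 0, "wy": 0, "wz": 0, "hand": -1}, {"x": 0, "y": 0, "z": 0, "wx": 0, "wy": 0, "wz": 0, "hand": -1}, {"x": 0, "y": 0, "z": 0, "wx": 0, "wy": 0, "wz": 0, "hand": -1}, {"x": 0, "y": 0, "z": 0, "wx": 0, "wy": 0, "wz": 0, "hand": -1}]'

```text
time: 15.45
tool_pos: [0.4818, 0.1286, 0.088]
tool_rot: [0.281, 0.583, 0.73, -0.219]
contact_force: [2.1, 3.3, 6.8]
gripper_width: 0.588
grasp_force: 63.8
```

```bash
python3 st.py
```

```text
15.45 [2.0694 3.2619 6.8489] [-0.4098 -0.6205  0.514 ] 63.7997459754115 bz [-0.2245  0.9745  0.    ] mid [0.4804 0.135  0.1015] in mixer [[-0.0528  0.0001  0.1015]]
6 rows: shift [ 0.001 -0.008  0.001] turn [ 0.001 -0.    -0.001] ang 0.44584187327879715 end [0.4747 0.1268 0.0871] minz 0.08706105517412513
```

The x force has dropped and the position no longer gives: the bottle is seated on both rollers. Releasing.

Emit:
send_rows --rows '[{"x": 0, "y": 0, "z": 0, "wx": 0, "wy": 0, "wz": 0, "hand": 0.3}, {"x": 0, "y": 0, "z": 0, "wx": 0, "wy": 0, "wz": 0, "hand": 0.4}, {"x": 0, "y": 0, "z": 0, "wx": 0, "wy": 0, "wz": 0, "hand": 0.5}, {"x": 0, "y": 0, "z": 0, "wx": 0, "wy": 0, "wz": 0, "hand": 0.6}, {"x": 0, "y": 0, "z": 0, "wx": 0, "wy": 0, "wz": 0, "hand": 0.8}, {"x": 0, "y": 0, "z": 0, "wx": 0, "wy": 0, "wz": 0, "hand": 1}, {"x": 0, "y": 0, "z": 0, "wx": 0, "wy": 0, "wz": 0, "hand": 1}, {"x": 0, "y": 0, "z": 0, "wx": 0, "wy": 0, "wz": 0, "hand": 1}, {"x": 0, "y": 0, "z": 0, "wx": 0, "wy": 0, "wz": 0, "hand": 1}, {"x": 0, "y": 0, "z": 0, "wx": 0, "wy": 0, "wz": 0, "hand": 1}]'

```text
time: 16.28
tool_pos: [0.4806, 0.1283, 0.0862]
tool_rot: [0.28, 0.583, 0.73, -0.22]
contact_force: [1.0, -0.2, -0.5]
gripper_width: 1.003
grasp_force: 0.0
```

Run:
```python
from h import *
s=manip.state();print(s["time"],s["tool_pos"],s["contact_force"],s["gripper_width"],s["joint_pos"])
```

```text
16.2833 [0.4806 0.1283 0.0862] [ 0.9679 -0.2477 -0.5037] 1.00254472597982 [ 0.4758  0.0831  1.9706 -0.7193  1.3655  0.5075]
```

Emit:
send_rows --rows '[{"x": 0, "y": 0, "z": -0.03, "wx": 0, "wy": 0, "wz": 0, "hand": 1}, {"x": 0, "y": 0, "z": -0.06, "wx": 0, "wy": 0, "wz": 0, "hand": 1}, {"x": 0, "y": 0, "z": -0.1, "wx": 0, "wy": 0, "wz": 0, "hand": 1}, {"x": 0, "y": 0, "z": -0.12, "wx": 0, "wy": 0, "wz": 0, "hand": 1}, {"x": 0, "y": 0, "z": -0.12, "wx": 0, "wy": 0, "wz": 0, "hand": 1}, {"x": 0, "y": 0, "z": -0.12, "wx": 0, "wy": 0, "wz": 0, "hand": 1}, {"x": 0, "y": 0, "z": -0.12, "wx": 0, "wy": 0, "wz": 0, "hand": 1}, {"x": 0, "y": 0, "z": -0.12, "wx": 0, "wy": 0, "wz": 0, "hand": 1}, {"x": 0, "y": 0, "z": -0.1, "wx": 0, "wy": 0, "wz": 0, "hand": 1}, {"x": 0, "y": 0, "z": 0, "wx": 0, "wy": 0, "wz": 0, "hand": 1}]'

```text
time: 17.12
tool_pos: [0.4615, 0.2174, 0.1894]
tool_rot: [0.281, 0.583, 0.731, -0.217]
contact_force: [0.5, -0.2, 0.6]
gripper_width: 1.001
grasp_force: 0.0
```

Run:
```python
from h import *
s=manip.state();print(s["time"],s["tool_pos"],s["contact_force"])
im=grab_frame("wrist");im2=grab_frame("scene");im3=grab_frame("top")
cv2.imwrite("pics/fin.png",np.vstack([np.hstack([cv2.resize(im2[110:224,165:295],(400,300)),cv2.resize(im3[140:260,80:240],(400,300))]),np.hstack([cv2.resize(im,(400,300)),np.zeros((300,400,3),np.uint8)])]))
cv2.imwrite("pics/fin_w0.png",im)
```

```text
17.1167 [0.4615 0.2174 0.1894] [ 0.5049 -0.1716  0.6141]
```

View pics/fin.png

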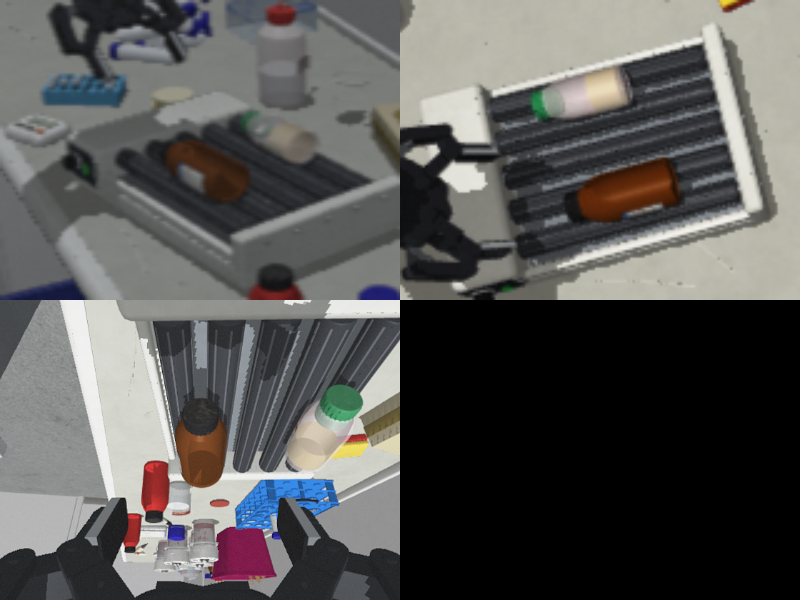

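The bottle lies between the two front rollers, along them and clear of both cheeks. Its label has already turned from the top to the front, so the rollers are driving it. The other bottles are unmoved and the gripper is clear.

```bash
python3 -c "
from plant import job_done;print(job_done())"
```

```text
the job is handed in; nothing more can be done
None
```

The amber bottle is lying in the mixer's front groove, turned by the rollers and clear of both end cheeks. I set it down gently, left the other bottles as they were, and handed the job in after about 17 s of robot time.

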